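# Set the drying lane right and unload the lens clamp

### The job

Stand every tipped-over objective upright on its foot in the drying lane, leaving the eyepiece there standing too. Slide the lens clamp's jaw wide open, lift the cleaned eyepiece out and stand it upright in a free space in the lane, then slide the empty clamp's jaw fully shut again. Leave the dust blower, petri dish lid and lens cap where they are.

Things in the scene. Friction and masses are not known exactly. Their poses are not given: they have to be found in the camera images.
- obj0_c (a point): black objective lying in the lane, top roughly away from the robot, or absent (None). 110 mm long: square foot collar 48 x 48 mm, 22 mm thick; then a round barrel 48 mm dia., 88 mm long, glass front at the top. 0.3 kg, heavier at the foot. Point: its centre on the axis; own x axis runs from foot to top (up when standing; centre then 55 mm above the lane floor)
- obj1_c (a point): black objective lying in the lane, top roughly away from the robot, or absent (None). 110 mm long: square foot collar 48 x 48 mm, 22 mm thick; then a round barrel 48 mm dia., 88 mm long, glass front at the top. 0.3 kg, heavier at the foot. Point: its centre on the axis; own x axis runs from foot to top (up when standing; centre then 55 mm above the lane floor)
- obj2_c (a point): black objective lying in the lane, top roughly away from the robot, or absent (None). 110 mm long: square foot collar 48 x 48 mm, 22 mm thick; then a round barrel 48 mm dia., 88 mm long, glass front at the top. 0.3 kg, heavier at the foot. Point: its centre on the axis; own x axis runs from foot to top (up when standing; centre then 55 mm above the lane floor)
- obj3_c (a point): black objective lying in the lane, top roughly away from the robot, or absent (None). 110 mm long: square foot collar 48 x 48 mm, 22 mm thick; then a round barrel 48 mm dia., 88 mm long, glass front at the top. 0.3 kg, heavier at the foot. Point: its centre on the axis; own x axis runs from foot to top (up when standing; centre then 55 mm above the lane floor)
- ey0_c (a point): chrome eyepiece, 110 mm long: octagonal foot 48 mm across flats, 20 mm thick; round tube 38 mm dia., 70 mm long; rubber eyecup on top, 41 mm dia., 20 mm. 0.25 kg. Point: its centre, half-way up; own z axis runs from foot to eyecup, up when standing. At the start it stands in the lens clamp, held by the jaws with a lip over its foot
- ey1_c (a point): chrome eyepiece, 110 mm long: octagonal foot 48 mm across flats, 20 mm thick; round tube 38 mm dia., 70 mm long; rubber eyecup on top, 41 mm dia., 20 mm. 0.25 kg. Point: its centre, half-way up; own z axis runs from foot to eyecup, up when standing. At the start it already stands in the drying lane among the objectives
- lane: drying lane, a fixed steel tray with a grey floor, 600 mm along its own y (left-right) by 190 mm along its own x inside; origin under its middle on the counter, floor 6 mm above the counter; a rim 22 mm above the counter and 10 mm thick along each long side, the ends open
- clamp_seat (a point): middle of the fixed lens clamp's seat, 12 mm above the counter, where the clamped eyepiece stands. Own x axis: the jaw's opening direction, roughly away from the robot. Base plate spans x -55 to +180 mm, y -45 to +45 mm; fixed jaw on the robot side, sliding jaw on the far side, tops 42 to 43 mm above the counter
- jaw (a joint): sliding jaw of the lens clamp, m: 0 closed, grows to 0.050 (50 mm) fully open; slides with about 4 N friction and stays where it is left. Closed, its lip covers the edge of the eyepiece's foot; 20 mm open frees it
- jaw_handle (a point): grip point on the sliding jaw's upright black handle, which is 24 mm long (along the slide), 20 mm wide and stands 43 to 105 mm above the counter; the point is on its axis 85 mm above the counter, 100 mm from the eyepiece's axis when closed; moves with the jaw
- blower: rubber dust-blower bulb, 66 mm diameter, 107 mm tall with its nozzle; origin at its base; bystander
- dishlid: glass petri dish lid, 96 mm diameter, 14 mm high, lying on the counter; origin at its base; bystander
- lenscap: brass lens cap, 48 mm diameter, 14 mm high; origin at its base; bystander

How it is judged:
By the outcome, as a careful person would: the job done as asked, in the order asked, and still so for the second after the job is handed in, with the robot touching nothing.
Of obj0, obj1, obj2, obj3 only 2 to 3 are there at a start; the rules pass over those that are not, and their reading is None.
At some moment in a run one of obj0, obj1, obj2, obj3 may be knocked a few centimetres aside while the robot is not near it.
Once in a run the grip may slacken for a moment while it holds something.
It also fails if it takes over 210 s, if anything falls off the work surface, if the arm or the gripper's body presses on something with over 40 N, if the wrist force passes 120 N, or if a joint passes its speed limit or range.

### The arm

A 6-joint arm with a two-finger parallel gripper is mounted at the origin on the work surface. World frame = base frame: x ahead of the robot, y to its left, z up, the work surface at z = 0. Lengths are in m, angles in rad, forces in N, time in s.
With the tool pointing down it reaches from about 0.35 to 0.975 m from the base axis. Payload 4.9 kg.
Tool frame: the origin (TCP) lies at the very end of the fingers, on their centre line; the grasp point (between the pads) lies 19 mm behind it; z points along the fingers, y is the line along which they close (so a half turn about z gives the same grasp; the last joint's range is limited). The gripper opens to 85 mm and grips with 20 to 120 N. Pads are 22 mm wide; open, the fingers measure 114 mm over their backs; the gripper's body (76 mm by 85 mm) begins 54 mm behind the grasp point. The pads swing forward as they close: fully open they stand 13 mm farther back than shut.
Start: joints at [-1.295, 0.053, 1.613, -0, 1.476, -0.119], TCP at [0.24, -0.577, 0.231] pointing down, gripper open.
Joint ranges: [-3.01, 3.01], [-1.01, 2.22], [0.06, 2.58], [-1.02, 4.17], [0.09, 2.62], [-3.14, 3.14]. Speed limits (rad/s): [2.57, 2.57, 3.14, 3.14, 3.14, 3.14].

### API

Orientations are given as a rotation vector (axis times angle).
In Python, from station import * gives the robot as it stands.
- The arm moves only by the shell command python3 -m crank 'ROWS' [OPENING] [FORCE]. ROWS is JSON, a list of rows, each an object with "offset": the shift along the tool's x, y, z in m, a list of three; "twist": the turn, a rotation vector about the tool's x, y, z in degrees, a list of three. In form: [{"offset": [x, y, z], "twist": [rx, ry, rz]}, ...]. A call has 1 to 20 rows; each row is the pose to reach, as a shift and turn from the pose commanded when the call began, along the tool's axes at that moment; what a row does not reach only later rows make up. A row lasts 1/8 s, in which the tool goes at most 62.5 mm and 10.7 degrees, less where a joint would pass 70% of its speed; a pose out of reach is approached as far as the arm can. A call with a gripper value outside its range is refused whole. OPENING is the opening, from 0 (shut) to 1 (fully open), set as the call begins (- or left out, the last holds). The fingers move at their own pace and stop on an object; FORCE is the grip in N (left out, the last holds). Time passes only in rows, so rows that repeat a pose let the fingers close. It gives the time, the measured TCP pose, the force, the opening and the grip force at its end, in the units of the state.
- get_obs(): the state, without advancing time (a new reading comes with each control period).
- get_image(name): name is "side" or "top" or "wrist"; returns the picture (420x560x3 uint8, red, green, blue); there is no depth.
- get_calibration(name): a dict with "intrinsics" (3x3 intrinsics, pixels), "world_from_camera" (4x4, takes a point from camera to world coordinates); the wrist camera has in their place "tool_from_camera" (4x4, takes a point from camera to tool coordinates, whose origin is the TCP and whose axes are the flange's). Camera axes: x right, y up, looking along -z (the intrinsics and any distortion apply to the point x, -y, -z); pixel columns grow to the right and rows downward; lengths in m; the calibration is good to about 2 mm. The wrist camera is an equidistant fisheye: a pixel r from the principal point sees the ray r / f radians off the axis. A picture is of the moment at which its call begins: read the wrist's pose just before it. get_calibration takes no time and is no camera call.
- finish_job(): hands the job in; it is judged then, once.
Trained networks look in the newest picture that a camera, given by its name, has taken for a name from the list of things; names that differ only in an ending like _2 or _b are one class to them, and where a whole thing is asked for, a point or a joint stands for the part that bears it (a point fixed in the world has none). Each returns a list of dicts, best first, with "confidence" (0 to 1); they miss things now and then, are a little off and sometimes report something else, mostly with a low value. They report only what shows in the picture. A call takes as long as a camera call.
- cut_out(query, camera): "region" (420x560 bool, what is visible of it) and "rect" ([centre column, centre row, width, height] in pixels, round what is visible of it).
The state is a dict: "t": time; "q": joint angles; "dq": joint speeds; "effort": joint torques, N m; "tool_pos": TCP position; "tool_rot": TCP orientation; "contact_force": force on the tool from outside, world axes, zero at the start; "wrist_torque": the same for the moment, N m; "opening": finger opening in m; "grip_force": force on a finger pad.
Only numpy, scipy, OpenCV 4.12 (cv2) and the standard library are available. Lean on these libraries where they do the work, as an engineer would, in place of code of your own. Each camera call takes 0.05 s, during which the arm holds its last target. There are 200 camera calls.

## Working session

There is one attempt and no reset: what is moved stays moved. The work goes in short steps, Python scripts to look and compute and a shell command to move; the robot and the scene stay as the last step left them, time stands still between calls to the robot, and variables do not carry over. Pictures are saved under pics/ and viewed, at most 14 in all, crops included, and the job is handed in when it is done.

```bash
mkdir -p pics; ls; python3 - <<'E'
from station import *
import cv2,numpy as np
o=get_obs();print({k:np.round(v,3).tolist() for k,v in o.items()})
for n in("side","top"):
    im=get_image(n);cv2.imwrite(f"pics/{n}0.png",im[:,:,::-1])
    c=get_calibration(n);print(n,{k:np.round(v,4).tolist() for k,v in c.items()})
    for q in("obj0_c","ey0_c","lane","jaw_handle","jaw","blower","dishlid","lenscap"):
        print(q,[(round(d["confidence"],2),np.round(d["rect"]).tolist(),int(d["region"].sum())) for d in cut_out(q,n)])
print({k:np.round(v,4).tolist() for k,v in get_calibration("wrist").items()})
E
```

```text
pics
{'t': 0.0, 'q': [-1.295, 0.053, 1.614, -0.0, 1.476, -0.119], 'dq': [0.0, -0.0, 0.0, 0.001, 0.002, 0.002], 'effort': [-0.001, -39.369, -37.018, -0.0, 0.007, 0.0], 'tool_pos': [0.24, -0.576, 0.23], 'tool_rot': [-3.079, -0.616, 0.0], 'contact_force': [0.561, 0.185, -0.61], 'wrist_torque': [0.035, -0.017, 0.005], 'grip_force': 0.0, 'opening': 0.085}
side {'intrinsics': [[392.7968, 0.0, 282.3905], [0.0, 392.7968, 209.2397], [0.0, 0.0, 1.0]], 'world_from_camera': [[-0.982, 0.106, -0.1562, 0.455], [-0.1887, -0.5327, 0.825, 0.7092], [0.0042, 0.8396, 0.5431, 0.5226], [0.0, 0.0, 0.0, 1.0]]}
obj0_c [(0.81, [294.0, 245.0, 61.0, 35.0], 1454)]
ey0_c [(0.62, [336.0, 329.0, 37.0, 75.0], 2069)]
lane [(0.75, [291.0, 218.0, 128.0, 146.0], 9237), (0.47, [292.0, 248.0, 57.0, 31.0], 1421)]
jaw_handle [(0.87, [288.0, 329.0, 69.0, 80.0], 3215), (0.49, [209.0, 207.0, 30.0, 45.0], 744)]
jaw [(0.89, [287.0, 332.0, 69.0, 73.0], 3126)]
blower [(0.59, [210.0, 205.0, 27.0, 44.0], 699)]
dishlid [(0.65, [227.0, 190.0, 35.0, 27.0], 688)]
lenscap [(0.69, [296.0, 342.0, 163.0, 97.0], 7764), (0.61, [179.0, 272.0, 2
[... 356 characters left out ...]
0_c [(0.96, [175.0, 269.0, 25.0, 19.0], 395), (0.17, [426.0, 219.0, 20.0, 20.0], 385)]
lane [(0.81, [345.0, 226.0, 227.0, 76.0], 14379)]
jaw_handle [(0.84, [179.0, 240.0, 23.0, 39.0], 910), (0.52, [300.0, 225.0, 23.0, 44.0], 758)]
jaw [(0.9, [180.0, 242.0, 26.0, 32.0], 946)]
blower [(0.58, [288.0, 151.0, 25.0, 27.0], 440), (0.24, [385.0, 220.0, 23.0, 41.0], 803)]
dishlid [(0.95, [344.0, 149.0, 33.0, 36.0], 927)]
lenscap [(0.81, [230.0, 152.0, 16.0, 16.0], 220)]
{'intrinsics': [[325.1923, 0.0, 274.7539], [0.0, 325.1923, 209.1512], [0.0, 0.0, 1.0]], 'tool_from_camera': [[-0.0005, 0.9452, 0.3265, 0.084], [1.0, 0.0006, -0.0002, 0.0003], [-0.0004, 0.3265, -0.9452, -0.1432], [0.0, 0.0, 0.0, 1.0]]}
```

View pics/top0.png

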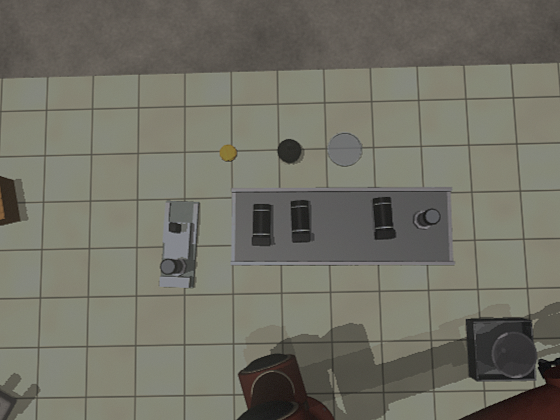

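View pics/side0.png

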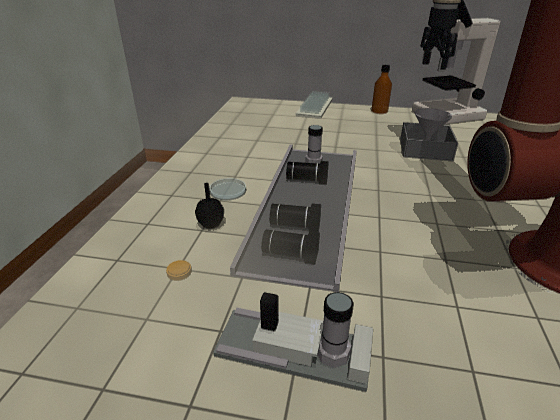

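The top view shows three objectives lying at about (261,223), (300,220) and (384,217), feet toward the robot. ey1 stands at (428,217). The clamp eyepiece is at (172,267) with its handle at (175,227). The bystanders are beyond the lane, in rows 149–153. The side view agrees.

```bash
cat > h.py <<'E'
from station import *
import cv2,numpy as np
from scipy.spatial.transform import Rotation as R
def proj(n,P):
    c=get_calibration(n);T=np.linalg.inv(c["world_from_camera"]);K=c["intrinsics"]
    p=np.atleast_2d(P)@T[:3,:3].T+T[:3,3];p=p*[1,-1,-1];u=p@np.array(K).T;return u[:,:2]/u[:,2:]
def ray(n,uv):
    c=get_calibration(n);K=np.array(c["intrinsics"]);d=np.linalg.inv(K)@[uv[0],uv[1],1.]
    if n=="wrist":
        x=(uv[0]-K[0,2])/K[0,0];y=(uv[1]-K[1,2])/K[1,1];th=np.hypot(x,y)
        d=np.array([x,y,0])*(np.sin(th)/max(th,1e-9));d[2]=np.cos(th)
        o=get_obs();W=np.eye(4);W[:3,:3]=R.from_rotvec(o["tool_rot"]).as_matrix();W[:3,3]=o["tool_pos"]
        T=W@np.array(c["tool_from_camera"])
    else: T=np.array(c["world_from_camera"])
    return T[:3,3],T[:3,:3]@(d*[1,-1,-1])
def onz(n,uv,z):
    o,d=ray(n,uv);return o+d*(z-o[2])/d[2]
def tool():
    o=get_obs();return np.array(o["tool_pos"]),R.from_rotvec(o["tool_rot"])
def to(pos,rot):
    """offset (tool axes) and twist from the present pose to a wanted one"""
    p,r=tool();return np.round(r.inv().apply(np.array(pos)-p),4).tolist(),np.round((r.inv()*rot).as_rotvec(degrees=True),1).tolist()
E
python3 - <<'E'
from h import *
im=get_image("top")
for uv in[(233,190),(451,189),(233,263),(452,263)]: print("rimcorner",onz("top",uv,.022).round(3))
g=im.max(2);m=(g<62).astype(np.uint8);m[:190]=0;m[262:]=0;m[:,:236]=0;m[:,450:]=0
m=cv2.morphologyEx(m,cv2.MORPH_OPEN,np.ones((3,3)));m=cv2.morphologyEx(m,cv2.MORPH_CLOSE,np.ones((7,7)))
n,l,s,c=cv2.connectedComponentsWithStats(m)
for i in range(1,n):
    if s[i,4]<150: continue
    (a,b),wh,an=cv2.minAreaRect(np.argwhere(l==i)[:,::-1].astype(np.float32))
    bx=cv2.boxPoints(((a,b),wh,an))
    P=np.array([onz("top",q,.03) for q in bx]);print(s[i],(a,b),wh,an,P[:,:2].round(3).tolist(),P.mean(0).round(3))
for q in("ey0_c","jaw_handle"):
    d=cut_out(q,"top")[0];print(q,d["rect"])
print("ey1 cup",onz("top",(432,215),.116).round(3),"ey0 cup",onz("top",(169,266),.122).round(3),"handle top",onz("top",(175,227),.105).round(3))
for k,uv in dict(a=(161,287),b=(194,287),c=(166,202),d=(199,202)).items():print("clamp",k,onz("top",uv,.012).round(3))
c=im[130:300,150:460];cv2.imwrite("pics/topcrop.png",cv2.resize(c[:,:,::-1],None,fx=2.5,fy=2.5,interpolation=2))
E
```

```text
rimcorner [0.656 0.159 0.022]
rimcorner [ 0.644 -0.433  0.022]
rimcorner [0.457 0.161 0.022]
rimcorner [ 0.445 -0.424  0.022]
[373 197  23  43 788] (383.873779296875, 217.84503173828125) (42.126319885253906, 21.103126525878906) 87.70938873291016 [[0.625, -0.219], [0.626, -0.276], [0.513, -0.275], [0.512, -0.219]] [ 0.569 -0.247  0.03 ]
[291 200  20  43 774] (300.29486083984375, 220.98660278320312) (41.95668029785156, 18.48091697692871) 87.39744567871094 [[0.622, 0.003], [0.623, -0.047], [0.51, -0.049], [0.509, 0.001]] [ 0.566 -0.023  0.03 ]
[252 204  20  42 764] (261.515625, 224.51663208007812) (18.216327667236328, 41.49454116821289) 1.847610354423523 [[0.504, 0.109], [0.616, 0.104], [0.613, 0.054], [0.501, 0.06]] [0.559 0.082 0.03 ]
ey0_c [175.1, 266.8, 25.2, 17.9]
jaw_handle [177.9, 241.2, 27.4, 37.9]
ey1 cup [ 0.565 -0.353  0.116] ey0 cup [0.452 0.309 0.122] handle top [0.551 0.298 0.105]
clamp a [0.397 0.357 0.012]
clamp b [0.395 0.268 0.012]
clamp c [0.628 0.345 0.012]
clamp d [0.626 0.254 0.012]
```

View pics/topcrop.png

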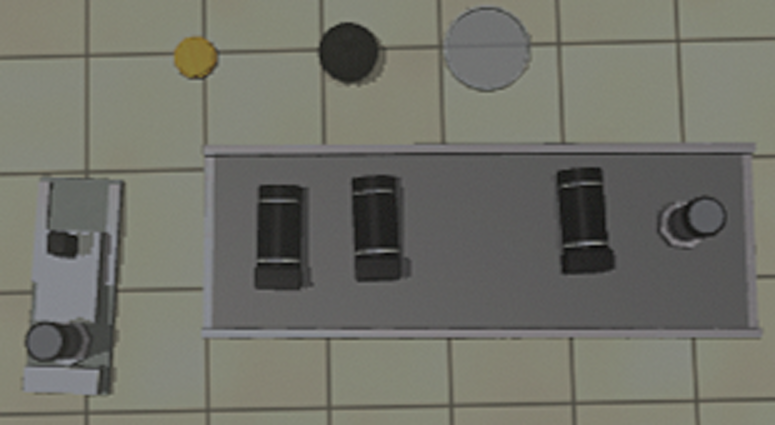

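The crop confirms three objectives, all with feet toward the robot (square collars at the lower end), and ey1 standing at the right end. The positions fit the lane, which spans x 0.45–0.65 and y −0.43–0.16. I'll move above the right-hand objective and refine with the wrist camera.

```bash
cat >> h.py <<'E'
def ori(psi,tau=0): return R.from_euler("z",psi,degrees=True)*R.from_euler("y",tau,degrees=True)*R.from_euler("x",180,degrees=True)
E
python3 - <<'E'
from h import *
print(to([.565,-.245,.22],ori(4)))
E
```

```text
([0.4273, -0.1815, 0.0113], [0.0, 0.0, 18.6])
```

```bash
python3 -m crank '[{"offset":[0.427,-0.18,0.01],"twist":[0,0,18.6]},{"offset":[0.427,-0.18,0.01],"twist":[0,0,18.6]},{"offset":[0.427,-0.18,0.01],"twist":[0,0,18.6]},{"offset":[0.427,-0.18,0.01],"twist":[0,0,18.6]},{"offset":[0.427,-0.18,0.01],"twist":[0,0,18.6]},{"offset":[0.427,-0.18,0.01],"twist":[0,0,18.6]},{"offset":[0.427,-0.18,0.01],"twist":[0,0,18.6]},{"offset":[0.427,-0.18,0.01],"twist":[0,0,18.6]},{"offset":[0.427,-0.18,0.01],"twist":[0,0,18.6]},{"offset":[0.427,-0.18,0.01],"twist":[0,0,18.6]},{"offset":[0.427,-0.18,0.01],"twist":[0,0,18.6]},{"offset":[0.427,-0.18,0.01],"twist":[0,0,18.6]}]' 1
cat >> h.py <<'E'
def look(q="obj0_c",z=.03,png=None):
    """lying objectives from the wrist: centre, length, width, yaw of the outline on plane z"""
    im=get_image("wrist")
    if png: cv2.imwrite(png,im[:,:,::-1])
    for d in cut_out(q,"wrist"):
        m=d["region"].astype(np.uint8)
        c=max(cv2.findContours(m,0,1)[0],key=len)[:,0,:]
        P=np.array([onz("wrist",u,z)[:2] for u in c]);(a,b),wh,an=cv2.minAreaRect((P*1000).astype(np.float32))
        if wh[0]<wh[1]: an+=90
        print(round(d["confidence"],2),np.round(d["rect"]),"mm",round(a),round(b),np.round(wh),"yaw",round((an+90)%180-90,1))
E
python3 - <<'E'
from h import *
print(tool()[0],np.round(get_obs()["q"],2))
look(png="pics/w1.png")
E
```

```text
t: 2.55
tool_pos: [0.5648, -0.2474, 0.2214]
tool_rot: [3.14, 0.108, 0.0]
contact_force: [-0.2, -0.7, 0.1]
opening: 0.0854
grip_force: 0.0
[ 0.56475288 -0.24739889  0.22143214] [-0.53  0.04  1.64 -0.    1.46  0.97]
0.94 [ 28. 179.  43.  95.] mm 552 87 [ 92. 123.] yaw -1.8
```

View pics/w1.png

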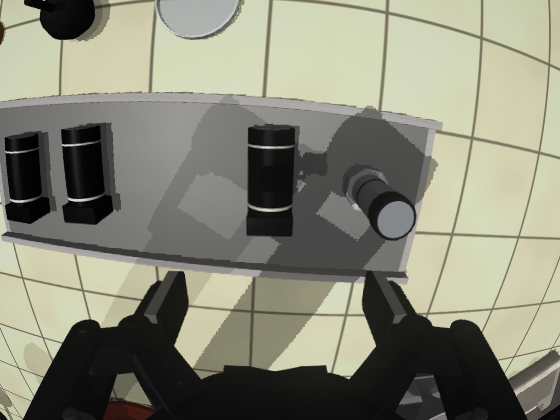

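The wrist view shows the objective at columns 247–294, rows 125–235, foot at the bottom. ey1 is to its right with the foot near (360,190), and the two other objectives are at the left.

```bash
python3 - <<'E'
from h import *
for uv in[(248,126),(293,126),(247,234),(293,234)]: print(onz("wrist",uv,.03).round(4),onz("wrist",uv,.052).round(4))
print("stripe",onz("wrist",(271,209),.054).round(3), "ey1 foot",onz("wrist",(362,190),.016).round(3))
for uv in[(8,137),(40,135),(7,218),(48,210),(63,128),(99,127),(66,220),(110,220)]: print(uv,onz("wrist",uv,.03).round(3))
p,r=tool()
E
```

```text
[ 0.6215 -0.2163  0.03  ] [ 0.6233 -0.218   0.052 ]
[ 0.6246 -0.2622  0.03  ] [ 0.6262 -0.2608  0.052 ]
[ 0.5021 -0.2207  0.03  ] [ 0.5117 -0.2221  0.052 ]
[ 0.5056 -0.2722  0.03  ] [ 0.5151 -0.2702  0.052 ]
stripe [ 0.542 -0.245  0.054] ey1 foot [ 0.559 -0.348  0.016]
(8, 137) [0.61  0.109 0.03 ]
(40, 135) [0.611 0.046 0.03 ]
(7, 218) [0.494 0.135 0.03 ]
(48, 210) [0.512 0.046 0.03 ]
(63, 128) [0.618 0.007 0.03 ]
(99, 127) [ 0.618 -0.045  0.03 ]
(66, 220) [0.501 0.017 0.03 ]
(110, 220) [ 0.506 -0.052  0.03 ]
```

```bash
cat >> h.py <<'E'
def grasp(foot,psi,s=.062,tau=40,up=.003,zaxis=.03):
    a=np.radians(psi);G=np.array([foot[0]+s*np.cos(a),foot[1]+s*np.sin(a),zaxis+up])
    r=ori(psi,tau);d=r.apply([0,0,1]);T=G+.019*d
    print("pre",to(T-.1*d,r),"T",T.round(4))
E
python3 - <<'E'
from h import *
grasp((.513,-.246),3.6)
E
```

```text
pre ([0.0623, -0.004, 0.1263], [0.1, -40.0, 0.3]) T [ 0.5627 -0.2429  0.0184]
```

```bash
python3 -m crank '[{"offset":[0.062,-0.004,0.05],"twist":[0,-40,0]},{"offset":[0.062,-0.004,0.05],"twist":[0,-40,0]},{"offset":[0.062,-0.004,0.05],"twist":[0,-40,0]},{"offset":[0.062,-0.004,0.05],"twist":[0,-40,0]},{"offset":[0.062,-0.004,0.126],"twist":[0,-40,0]},{"offset":[0.062,-0.004,0.126],"twist":[0,-40,0]},{"offset":[0.062,-0.004,0.126],"twist":[0,-40,0]},{"offset":[0.062,-0.004,0.126],"twist":[0,-40,0]}]'
python3 - <<'E'
from h import *
p,r=tool();print(p.round(4),r.apply([0,0,1]).round(3),r.apply([0,1,0]).round(3),np.round(get_obs()["q"],2))
print(to([ 0.5627,-0.2429,0.0184],ori(3.6,40)))
cv2.imwrite("pics/w2.png",get_image("wrist")[:,:,::-1])
E
```

```text
t: 3.65
tool_pos: [0.628, -0.239, 0.0985]
tool_rot: [2.929, 0.101, -1.059]
contact_force: [-0.0, 0.3, -0.3]
opening: 0.0852
grip_force: 0.0
[ 0.628  -0.239   0.0985] [-0.638 -0.046 -0.769] [ 0.07  -0.998  0.002] [-0.36  0.69  1.15 -0.29  1.94  1.12]
([0.001, -0.0008, 0.1034], [0.3, -0.2, 0.2])
```

View pics/w2.png

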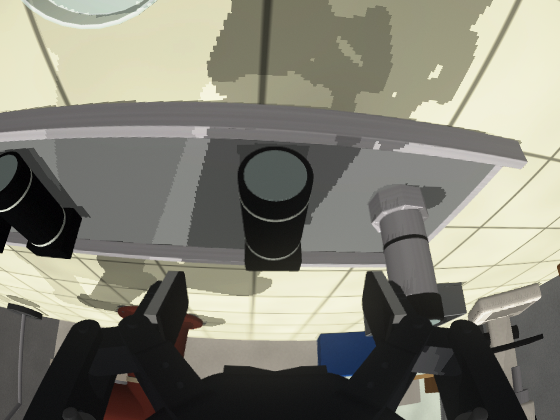

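The objective sits centred between the fingers, at about column 275, with ey1 clear on the right. Going in and gripping.

```bash
python3 -m crank '[{"offset":[0,0,0.03],"twist":[0,0,0]},{"offset":[0.001,-0.001,0.06],"twist":[0,0,0]},{"offset":[0.001,-0.001,0.09],"twist":[0,0,0]},{"offset":[0.001,-0.001,0.103],"twist":[0,0,0]},{"offset":[0.001,-0.001,0.103],"twist":[0,0,0]}]' && python3 -m crank '[{"offset":[0,0,0],"twist":[0,0,0]},{"offset":[0,0,0],"twist":[0,0,0]},{"offset":[0,0,0],"twist":[0,0,0]},{"offset":[0,0,0],"twist":[0,0,0]},{"offset":[0,0,0],"twist":[0,0,0]},{"offset":[0,0,0],"twist":[0,0,0]},{"offset":[0,0,0],"twist":[0,0,0]},{"offset":[0,0,0],"twist":[0,0,0]}]' 0 60
python3 - <<'E'
from h import *
p,r=tool();print(p.round(4))
# lift 0.09, then rotate about tool y so that tau=-50, keep psi
g=p-.019*r.apply([0,0,1])
q=ori(3.6,-50);t=np.array([g[0],g[1],.15])+.019*q.apply([0,0,1]);print(to(t,q), to(p+[0,0,.08],ori(3.6,40)))
E
```

```text
t: 4.32
tool_pos: [0.5616, -0.242, 0.0166]
tool_rot: [2.928, 0.102, -1.065]
contact_force: [0.7, -0.5, -0.7]
opening: 0.0854
grip_force: 0.0
t: 5.32
tool_pos: [0.5631, -0.2421, 0.0172]
tool_rot: [2.928, 0.103, -1.061]
contact_force: [5.0, 0.2, 6.1]
opening: 0.0467
grip_force: 62.1
[ 0.5631 -0.2421  0.0172]
([-0.0567, 0.0003, -0.1097], [0.0, 89.8, 0.5]) ([-0.0512, 0.0001, -0.0614], [0.3, -0.2, 0.3])
```

```bash
python3 -m crank '[{"offset":[-0.025,0,-0.03],"twist":[0,0,0]},{"offset":[-0.051,0,-0.061],"twist":[0,0,0]},{"offset":[-0.055,0,-0.09],"twist":[0,10,0]},{"offset":[-0.057,0,-0.11],"twist":[0,20,0]},{"offset":[-0.057,0,-0.11],"twist":[0,30,0]},{"offset":[-0.057,0,-0.11],"twist":[0,40,0]},{"offset":[-0.057,0,-0.11],"twist":[0,50,0]},{"offset":[-0.057,0,-0.11],"twist":[0,60,0]},{"offset":[-0.057,0,-0.11],"twist":[0,70,0]},{"offset":[-0.057,0,-0.11],"twist":[0,80,0]},{"offset":[-0.057,0,-0.11],"twist":[0,90,0]},{"offset":[-0.057,0,-0.11],"twist":[0,90,0]},{"offset":[-0.057,0,-0.11],"twist":[0,90,0]},{"offset":[-0.057,0,-0.11],"twist":[0,90,0]}]'
python3 - <<'E'
from h import *
p,r=tool();print(p.round(4),r.apply([0,0,1]).round(3),r.apply([0,1,0]).round(3),np.round(get_obs()["q"],2))
cv2.imwrite("pics/s3.png",get_image("side")[80:330,200:450][:,:,::-1].repeat(2,0).repeat(2,1))
E
```

```text
t: 7.08
tool_pos: [0.5896, -0.2402, 0.138]
tool_rot: [-2.82, -0.102, -1.315]
contact_force: [0.2, 1.7, -2.5]
opening: 0.0463
grip_force: 62.2
[ 0.5896 -0.2402  0.138 ] [ 0.764  0.054 -0.643] [ 0.071 -0.997  0.002] [-0.76 -0.16  2.16  0.99  0.74  0.11]
```

View pics/s3.png

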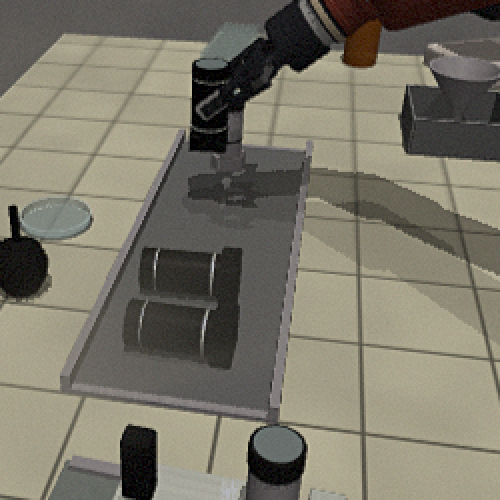

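The objective hangs upright in the grip, foot down, over its own spot. Lowering it.

```bash
python3 -m crank '[{"offset":[-0.019,0,0.016],"twist":[0,0,0]},{"offset":[-0.038,0,0.032],"twist":[0,0,0]},{"offset":[-0.0575,0,0.048],"twist":[0,0,0]},{"offset":[-0.0575,0,0.048],"twist":[0,0,0]}]'; python3 -m crank '[{"offset":[-0.0015,0,0.0013],"twist":[0,0,0]},{"offset":[-0.003,0,0.0026],"twist":[0,0,0]},{"offset":[-0.003,0,0.0026],"twist":[0,0,0]}]'
```

```text
t: 7.62
tool_pos: [0.5881, -0.2392, 0.0603]
tool_rot: [-2.819, -0.099, -1.31]
contact_force: [0.5, 0.4, -2.0]
opening: 0.0461
grip_force: 62.2
t: 8.0
tool_pos: [0.5887, -0.2401, 0.0587]
tool_rot: [-2.819, -0.1, -1.316]
contact_force: [-0.1, 0.7, -3.1]
opening: 0.0466
grip_force: 62.2
```

```bash
python3 -m crank '[{"offset":[-0.0015,0,0.0013],"twist":[0,0,0]},{"offset":[-0.0015,0,0.0013],"twist":[0,0,0]}]'; python3 -m crank '[{"offset":[-0.0015,0,0.0013],"twist":[0,0,0]},{"offset":[-0.0015,0,0.0013],"twist":[0,0,0]}]'
```

```text
t: 8.25
tool_pos: [0.5896, -0.2403, 0.058]
tool_rot: [-2.817, -0.1, -1.319]
contact_force: [-2.4, 2.5, 5.5]
opening: 0.0461
grip_force: 62.5
t: 8.5
tool_pos: [0.5907, -0.2405, 0.058]
tool_rot: [-2.814, -0.101, -1.324]
contact_force: [-4.1, 4.2, 11.9]
opening: 0.0467
grip_force: 63.2
```

Contact with the floor is felt (12 N). Releasing and retreating.

```bash
python3 -m crank '[{"offset":[0.001,0,-0.001],"twist":[0,0,0]},{"offset":[0.001,0,-0.001],"twist":[0,0,0]},{"offset":[0.001,0,-0.001],"twist":[0,0,0]},{"offset":[0.001,0,-0.001],"twist":[0,0,0]},{"offset":[0.001,0,-0.001],"twist":[0,0,0]},{"offset":[0.001,0,-0.001],"twist":[0,0,0]},{"offset":[0.001,0,-0.02],"twist":[0,0,0]},{"offset":[0.001,0,-0.05],"twist":[0,0,0]},{"offset":[0.001,0,-0.1],"twist":[0,0,0]},{"offset":[0.001,0,-0.16],"twist":[0,0,0]},{"offset":[0.001,0,-0.22],"twist":[0,0,0]},{"offset":[0.001,0,-0.22],"twist":[0,0,0]}]' 1
python3 - <<'E'
from h import *
p,r=tool();print(p.round(4))
cv2.imwrite("pics/w4.png",get_image("wrist")[:,:,::-1])
print(to([.56,-.02,.25],ori(0)))
E
```

```text
t: 10.0
tool_pos: [0.4202, -0.2547, 0.2016]
tool_rot: [-2.827, -0.1, -1.327]
contact_force: [0.9, -1.5, 0.6]
opening: 0.0851
grip_force: 0.0
[ 0.4202 -0.2547  0.2016]
([0.1397, -0.2232, 0.085], [-1.4, -50.1, 3.8])
```

View pics/w4.png

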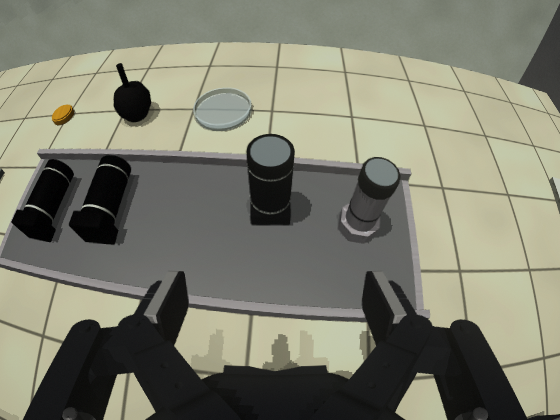

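The first objective stands at (270,180), with ey1 beside it still standing. Next, the middle objective.

```bash
python3 -m crank '[{"offset":[0.14,-0.223,0.085],"twist":[0,-50,3.8]},{"offset":[0.14,-0.223,0.085],"twist":[0,-50,3.8]},{"offset":[0.14,-0.223,0.085],"twist":[0,-50,3.8]},{"offset":[0.14,-0.223,0.085],"twist":[0,-50,3.8]},{"offset":[0.14,-0.223,0.085],"twist":[0,-50,3.8]},{"offset":[0.14,-0.223,0.085],"twist":[0,-50,3.8]},{"offset":[0.14,-0.223,0.085],"twist":[0,-50,3.8]},{"offset":[0.14,-0.223,0.085],"twist":[0,-50,3.8]},{"offset":[0.14,-0.223,0.085],"twist":[0,-50,3.8]},{"offset":[0.14,-0.223,0.085],"twist":[0,-50,3.8]}]'
python3 - <<'E'
from h import *
print(tool()[0].round(4),tool()[1].apply([1,0,0]).round(3));look(png="pics/w5.png")
E
```

```text
t: 11.3
tool_pos: [0.5594, -0.0192, 0.2489]
tool_rot: [-3.114, -0.016, 0.001]
contact_force: [-0.8, 0.8, 0.8]
opening: 0.0854
grip_force: 0.0
[ 0.5594 -0.0192  0.2489] [ 1.    0.01 -0.  ]
0.72 [192. 178.  48.  99.] mm 552 84 [ 59. 123.] yaw -5.3
```

View pics/w5.png

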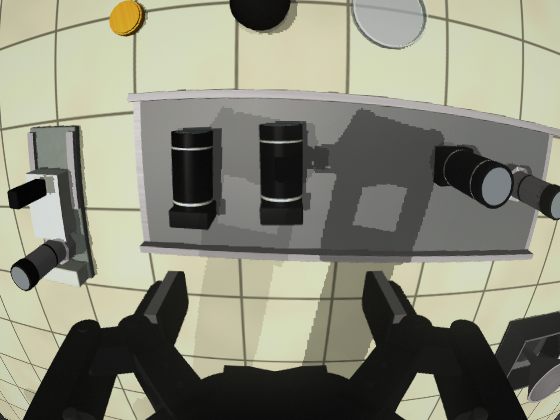

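The middle objective has its top at row 125, columns 261–303, and its foot at row 222. The left one has its top at row 130, columns 172–212, and its foot near row 227, columns 169–214.

```bash
python3 - <<'E'
from h import *
m=lambda a,b:(onz("wrist",a,.03)+onz("wrist",b,.03))/2
def f(a,b,c,d):
    # foot face seen at its upper edge (z~.054)
    t=(onz("wrist",a,.03)+onz("wrist",b,.03))/2; w=np.linalg.norm(onz("wrist",a,.03)-onz("wrist",b,.03))
    g=(onz("wrist",c,.052)+onz("wrist",d,.052))/2
    v=t-g;print("top",t.round(4),"w",w.round(3),"foot",g.round(4),"L",np.hypot(v[0],v[1]).round(3),"yaw",np.degrees(np.arctan2(v[1],v[0])).round(1))
    return t,g,np.degrees(np.arctan2(v[1],v[0]))
t,g,y=f((261,125),(303,125),(261,222),(303,222))
f((172.5,130),(212,129),(169.5,225),(214,227))
grasp(t[:2]-.11*np.array([np.cos(np.radians(y)),np.sin(np.radians(y))]),y)
E
```

```text
top [ 0.6173 -0.0209  0.03  ] w 0.046 foot [ 0.5112 -0.0227  0.052 ] L 0.106 yaw 1.0
top [0.6129 0.0814 0.03  ] w 0.047 foot [0.5036 0.0824 0.052 ] L 0.109 yaw -0.5
pre ([0.0616, 0.0067, 0.1539], [-1.6, -40.0, 0.2]) T [ 0.5571 -0.0219  0.0184]
```

```bash
python3 -m crank '[{"offset":[0.0615,0.0065,0.08],"twist":[-1.6,-40,0.2]},{"offset":[0.0615,0.0065,0.08],"twist":[-1.6,-40,0.2]},{"offset":[0.0615,0.0065,0.08],"twist":[-1.6,-40,0.2]},{"offset":[0.0615,0.0065,0.154],"twist":[-1.6,-40,0.2]},{"offset":[0.0615,0.0065,0.154],"twist":[-1.6,-40,0.2]},{"offset":[0.0615,0.0065,0.154],"twist":[-1.6,-40,0.2]},{"offset":[0.0615,0.0065,0.154],"twist":[-1.6,-40,0.2]},{"offset":[0.0615,0.0065,0.154],"twist":[-1.6,-40,0.2]}]'
python3 - <<'E'
from h import *
print(to([.5571,-.0219,.0184],ori(1,40)))
E
```

```text
t: 12.4
tool_pos: [0.6233, -0.0203, 0.1]
tool_rot: [2.95, 0.026, -1.06]
contact_force: [-0.3, 0.1, 0.1]
opening: 0.0852
grip_force: 0.0
([0.0008, 0.0004, 0.1051], [0.1, -0.5, -0.0])
```

```bash
python3 -m crank '[{"offset":[0,0,0.03],"twist":[0,0,0]},{"offset":[0.001,0,0.06],"twist":[0,0,0]},{"offset":[0.001,0,0.09],"twist":[0,0,0]},{"offset":[0.001,0,0.104],"twist":[0,0,0]},{"offset":[0.001,0,0.104],"twist":[0,0,0]}]' && python3 -m crank '[{"offset":[0,0,0],"twist":[0,0,0]},{"offset":[0,0,0],"twist":[0,0,0]},{"offset":[0,0,0],"twist":[0,0,0]},{"offset":[0,0,0],"twist":[0,0,0]},{"offset":[0,0,0],"twist":[0,0,0]},{"offset":[0,0,0],"twist":[0,0,0]},{"offset":[0,0,0],"twist":[0,0,0]},{"offset":[0,0,0],"twist":[0,0,0]}]' 0 60
python3 -m crank '[{"offset":[-0.025,0,-0.03],"twist":[0,0,0]},{"offset":[-0.051,0,-0.061],"twist":[0,0,0]},{"offset":[-0.055,0,-0.09],"twist":[0,10,0]},{"offset":[-0.057,0,-0.11],"twist":[0,20,0]},{"offset":[-0.057,0,-0.11],"twist":[0,30,0]},{"offset":[-0.057,0,-0.11],"twist":[0,40,0]},{"offset":[-0.057,0,-0.11],"twist":[0,50,0]},{"offset":[-0.057,0,-0.11],"twist":[0,60,0]},{"offset":[-0.057,0,-0.11],"twist":[0,70,0]},{"offset":[-0.057,0,-0.11],"twist":[0,80,0]},{"offset":[-0.057,0,-0.11],"twist":[0,90,0]},{"offset":[-0.057,0,-0.11],"twist":[0,90,0]},{"offset":[-0.057,0,-0.11],"twist":[0,90,0]},{"offset":[-0.057,0,-0.11],"twist":[0,90,0]}]'
python3 - <<'E'
from h import *
p,r=tool();print(r.apply([0,0,1]).round(3),r.apply([0,1,0]).round(3))
cv2.imwrite("pics/s6.png",get_image("side")[80:330,200:450][:,:,::-1].repeat(2,0).repeat(2,1))
E
```

```text
t: 13.02
tool_pos: [0.5552, -0.0211, 0.0152]
tool_rot: [2.946, 0.027, -1.072]
contact_force: [0.1, 0.5, -0.1]
opening: 0.0852
grip_force: 0.0
t: 14.02
tool_pos: [0.5569, -0.0212, 0.0155]
tool_rot: [2.947, 0.027, -1.069]
contact_force: [4.9, 0.6, 5.2]
opening: 0.0464
grip_force: 62.1
t: 15.78
tool_pos: [0.5843, -0.0209, 0.1375]
tool_rot: [-2.84, -0.027, -1.325]
contact_force: [-0.7, -0.1, -3.9]
opening: 0.0467
grip_force: 62.6
[ 0.766  0.014 -0.642] [ 0.019 -1.     0.001]
```

View pics/s6.png

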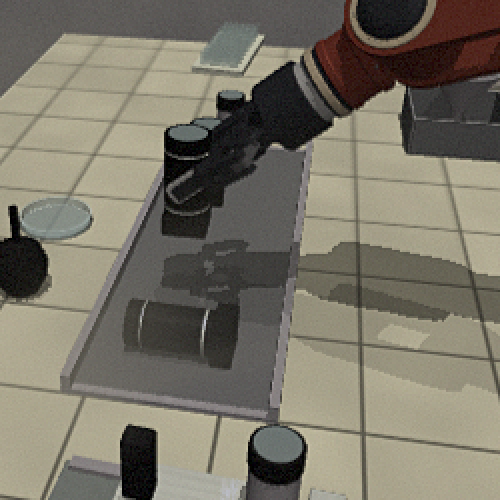

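The second objective hangs upright. Lowering it by the same amount as the first.

```bash
python3 -m crank '[{"offset":[-0.019,0,0.016],"twist":[0,0,0]},{"offset":[-0.038,0,0.032],"twist":[0,0,0]},{"offset":[-0.057,0,0.048],"twist":[0,0,0]},{"offset":[-0.0585,0,0.0495],"twist":[0,0,0]},{"offset":[-0.06,0,0.0505],"twist":[0,0,0]},{"offset":[-0.06,0,0.0505],"twist":[0,0,0]}]'; python3 -m crank '[{"offset":[-0.0015,0,0.0013],"twist":[0,0,0]},{"offset":[-0.0015,0,0.0013],"twist":[0,0,0]}]'
```

```text
t: 16.58
tool_pos: [0.5837, -0.0209, 0.0585]
tool_rot: [-2.84, -0.026, -1.327]
contact_force: [0.3, -0.6, -3.9]
opening: 0.0468
grip_force: 62.5
t: 16.82
tool_pos: [0.5827, -0.0206, 0.0551]
tool_rot: [-2.84, -0.026, -1.324]
contact_force: [-0.9, -0.2, -3.6]
opening: 0.0469
grip_force: 62.5
```

```bash
python3 -m crank '[{"offset":[-0.0012,0,0.001],"twist":[0,0,0]},{"offset":[-0.0012,0,0.001],"twist":[0,0,0]}]'; python3 -m crank '[{"offset":[-0.0012,0,0.001],"twist":[0,0,0]},{"offset":[-0.0012,0,0.001],"twist":[0,0,0]}]'
```

```text
t: 17.08
tool_pos: [0.5837, -0.0208, 0.0549]
tool_rot: [-2.839, -0.026, -1.327]
contact_force: [-3.4, 2.1, 4.1]
opening: 0.0463
grip_force: 63.3
t: 17.32
tool_pos: [0.5848, -0.0209, 0.0549]
tool_rot: [-2.838, -0.026, -1.331]
contact_force: [-5.1, 2.8, 10.6]
opening: 0.0465
grip_force: 63.9
```

```bash
python3 -m crank '[{"offset":[0.001,0,-0.001],"twist":[0,0,0]},{"offset":[0.001,0,-0.001],"twist":[0,0,0]},{"offset":[0.001,0,-0.001],"twist":[0,0,0]},{"offset":[0.001,0,-0.001],"twist":[0,0,0]},{"offset":[0.001,0,-0.001],"twist":[0,0,0]},{"offset":[0.001,0,-0.001],"twist":[0,0,0]},{"offset":[0.001,0,-0.02],"twist":[0,0,0]},{"offset":[0.001,0,-0.05],"twist":[0,0,0]},{"offset":[0.001,0,-0.1],"twist":[0,0,0]},{"offset":[0.001,0,-0.16],"twist":[0,0,0]},{"offset":[0.001,0,-0.22],"twist":[0,0,0]},{"offset":[0.001,0,-0.22],"twist":[0,0,0]}]' 1
python3 - <<'E'
from h import *
print(to([.56,.085,.25],ori(0)))
E
```

```text
t: 18.82
tool_pos: [0.4674, -0.0317, 0.1844]
tool_rot: [-2.848, -0.029, -1.295]
contact_force: [0.9, -0.3, -0.2]
opening: 0.0852
grip_force: 0.0
([0.1117, -0.1149, 0.0288], [-0.7, -48.9, 1.1])
```

```bash
python3 -m crank '[{"offset":[0.05,-0.05,-0.03],"twist":[0,-10,1]},{"offset":[0.08,-0.1,0],"twist":[0,-20,1]},{"offset":[0.112,-0.115,0.029],"twist":[-0.7,-49,1.1]},{"offset":[0.112,-0.115,0.029],"twist":[-0.7,-49,1.1]},{"offset":[0.112,-0.115,0.029],"twist":[-0.7,-49,1.1]},{"offset":[0.112,-0.115,0.029],"twist":[-0.7,-49,1.1]},{"offset":[0.112,-0.115,0.029],"twist":[-0.7,-49,1.1]},{"offset":[0.112,-0.115,0.029],"twist":[-0.7,-49,1.1]},{"offset":[0.112,-0.115,0.029],"twist":[-0.7,-49,1.1]}]'
python3 - <<'E'
from h import *
print(tool()[0].round(4),tool()[1].apply([1,0,0]).round(3));look(png="pics/w7.png")
E
```

```text
t: 19.95
tool_pos: [0.5591, 0.0856, 0.2498]
tool_rot: [-3.14, -0.001, 0.002]
contact_force: [-0.5, 0.4, 0.6]
opening: 0.0853
grip_force: 0.0
[0.5591 0.0856 0.2498] [ 1.     0.001 -0.001]
```

View pics/w7.png

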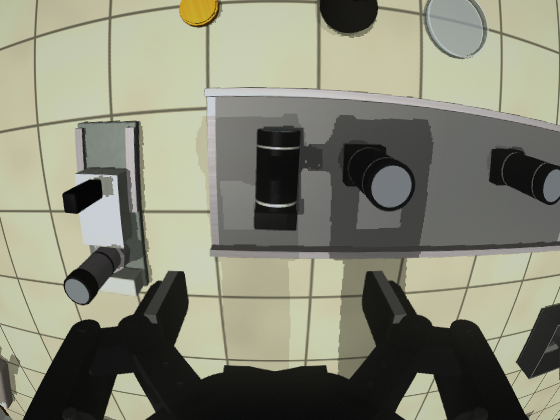

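The last objective has its top at row 128, columns 257–299, and its foot near row 228, columns 255–296. The second objective stands with its foot at (365,165).

```bash
python3 - <<'E'
from h import *
a,b,c,d=(257.5,128),(299,128),(255,227),(296,228.5)
t=(onz("wrist",a,.03)+onz("wrist",b,.03))/2;g=(onz("wrist",c,.052)+onz("wrist",d,.052))/2;v=(t-g)[:2]
y=np.degrees(np.arctan2(v[1],v[0]));print(t.round(4),g.round(4),np.linalg.norm(v),y)
y=-1.
grasp(t[:2]-.11*np.array([np.cos(np.radians(y)),np.sin(np.radians(y))]),y)
# clamp features
print("seat area: ey0 foot/tube",onz("wrist",(113,258),.032).round(3),"handle top",onz("wrist",(70,201),.105).round(3),onz("wrist",(103,185),.043).round(3))
for uv in[(128,122),(148,283),(77,127)]:print(uv,onz("wrist",uv,.012).round(3))
print("ey0 cup",onz("wrist",(80,288),.122).round(3))
E
```

```text
[0.6132 0.0817 0.03  ] [0.5032 0.0846 0.052 ] 0.1100930054310173 -1.5375358873495182
pre ([0.0581, 0.0043, 0.1547], [0.3, -39.9, 1.0]) T [0.553  0.0827 0.0184]
seat area: ey0 foot/tube [0.447 0.308 0.032] handle top [0.553 0.306 0.105] [0.554 0.296 0.043]
(128, 122) [0.626 0.268 0.012]
(148, 283) [0.398 0.27  0.012]
(77, 127) [0.626 0.347 0.012]
ey0 cup [0.454 0.308 0.122]
```

```bash
python3 -m crank '[{"offset":[0.058,0.0043,0.08],"twist":[0.3,-40,1]},{"offset":[0.058,0.0043,0.08],"twist":[0.3,-40,1]},{"offset":[0.058,0.0043,0.08],"twist":[0.3,-40,1]},{"offset":[0.058,0.0043,0.154],"twist":[0.3,-40,1]},{"offset":[0.058,0.0043,0.154],"twist":[0.3,-40,1]},{"offset":[0.058,0.0043,0.154],"twist":[0.3,-40,1]},{"offset":[0.058,0.0043,0.154],"twist":[0.3,-40,1]},{"offset":[0.058,0.0043,0.154],"twist":[0.3,-40,1]}]'
python3 - <<'E'
from h import *
print(to([.553,.0827,.0184],ori(-1,40)))
E
```

```text
t: 21.05
tool_pos: [0.6194, 0.0819, 0.1006]
tool_rot: [-2.95, 0.024, 1.064]
contact_force: [-0.8, -0.1, 0.5]
opening: 0.0854
grip_force: 0.0
([0.0014, 0.0003, 0.1057], [0.0, -0.3, 0.1])
```

```bash
python3 -m crank '[{"offset":[0,0,0.03],"twist":[0,0,0]},{"offset":[0.001,0,0.06],"twist":[0,0,0]},{"offset":[0.001,0,0.09],"twist":[0,0,0]},{"offset":[0.001,0,0.103],"twist":[0,0,0]},{"offset":[0.001,0,0.103],"twist":[0,0,0]}]' && python3 -m crank '[{"offset":[0,0,0],"twist":[0,0,0]},{"offset":[0,0,0],"twist":[0,0,0]},{"offset":[0,0,0],"twist":[0,0,0]},{"offset":[0,0,0],"twist":[0,0,0]},{"offset":[0,0,0],"twist":[0,0,0]},{"offset":[0,0,0],"twist":[0,0,0]},{"offset":[0,0,0],"twist":[0,0,0]},{"offset":[0,0,0],"twist":[0,0,0]}]' 0 60
python3 -m crank '[{"offset":[-0.025,0,-0.03],"twist":[0,0,0]},{"offset":[-0.051,0,-0.061],"twist":[0,0,0]},{"offset":[-0.055,0,-0.09],"twist":[0,10,0]},{"offset":[-0.057,0,-0.11],"twist":[0,20,0]},{"offset":[-0.057,0,-0.11],"twist":[0,30,0]},{"offset":[-0.057,0,-0.11],"twist":[0,40,0]},{"offset":[-0.057,0,-0.11],"twist":[0,50,0]},{"offset":[-0.057,0,-0.11],"twist":[0,60,0]},{"offset":[-0.057,0,-0.11],"twist":[0,70,0]},{"offset":[-0.057,0,-0.11],"twist":[0,80,0]},{"offset":[-0.057,0,-0.11],"twist":[0,90,0]},{"offset":[-0.057,0,-0.11],"twist":[0,90,0]},{"offset":[-0.057,0,-0.11],"twist":[0,90,0]},{"offset":[-0.057,0,-0.11],"twist":[0,90,0]}]'
python3 - <<'E'
from h import *
p,r=tool();print(r.apply([0,0,1]).round(3),r.apply([0,1,0]).round(3))
cv2.imwrite("pics/s8.png",get_image("side")[80:330,200:450][:,:,::-1].repeat(2,0).repeat(2,1))
E
```

```text
t: 21.68
tool_pos: [0.5519, 0.083, 0.0169]
tool_rot: [-2.945, 0.024, 1.075]
contact_force: [-0.2, -0.5, 0.2]
opening: 0.0856
grip_force: 0.0
t: 22.68
tool_pos: [0.5535, 0.0829, 0.0173]
tool_rot: [-2.946, 0.025, 1.072]
contact_force: [3.7, -0.3, 5.5]
opening: 0.0466
grip_force: 62.0
t: 24.42
tool_pos: [0.5814, 0.0823, 0.1394]
tool_rot: [2.842, -0.024, 1.323]
contact_force: [-0.5, -0.1, -2.0]
opening: 0.047
grip_force: 61.8
[ 0.765 -0.013 -0.644] [-0.017 -1.    -0.   ]
```

View pics/s8.png

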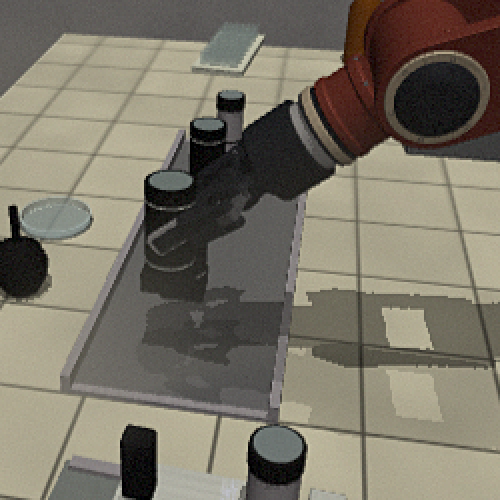

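The third objective is held upright; the middle one is hidden behind it from this view. Lowering.

```bash
python3 -m crank '[{"offset":[-0.019,0,0.016],"twist":[0,0,0]},{"offset":[-0.038,0,0.032],"twist":[0,0,0]},{"offset":[-0.057,0,0.048],"twist":[0,0,0]},{"offset":[-0.0585,0,0.0495],"twist":[0,0,0]},{"offset":[-0.06,0,0.0505],"twist":[0,0,0]},{"offset":[-0.0612,0,0.0515],"twist":[0,0,0]},{"offset":[-0.0612,0,0.0515],"twist":[0,0,0]}]'; python3 -m crank '[{"offset":[-0.0012,0,0.001],"twist":[0,0,0]},{"offset":[-0.0012,0,0.001],"twist":[0,0,0]}]'
```

```text
t: 25.35
tool_pos: [0.5808, 0.0825, 0.0593]
tool_rot: [2.84, -0.023, 1.326]
contact_force: [-0.5, -0.9, 2.6]
opening: 0.0469
grip_force: 62.2
t: 25.6
tool_pos: [0.5817, 0.0827, 0.0588]
tool_rot: [2.839, -0.023, 1.331]
contact_force: [-0.4, 0.1, 4.9]
opening: 0.0468
grip_force: 62.3
```

```bash
python3 -m crank '[{"offset":[-0.0012,0,0.001],"twist":[0,0,0]},{"offset":[-0.0012,0,0.001],"twist":[0,0,0]}]'; python3 -m crank '[{"offset":[0.001,0,-0.001],"twist":[0,0,0]},{"offset":[0.001,0,-0.001],"twist":[0,0,0]},{"offset":[0.001,0,-0.001],"twist":[0,0,0]},{"offset":[0.001,0,-0.001],"twist":[0,0,0]},{"offset":[0.001,0,-0.001],"twist":[0,0,0]},{"offset":[0.001,0,-0.001],"twist":[0,0,0]},{"offset":[0.001,0,-0.02],"twist":[0,0,0]},{"offset":[0.001,0,-0.05],"twist":[0,0,0]},{"offset":[0.001,0,-0.1],"twist":[0,0,0]},{"offset":[0.001,0,-0.16],"twist":[0,0,0]},{"offset":[0.001,0,-0.17],"twist":[0,0,0]},{"offset":[0.001,0,-0.17],"twist":[0,0,0]}]' 1
python3 - <<'E'
from h import *
print(to([.53,.27,.25],ori(-2)))
E
```

```text
t: 25.85
tool_pos: [0.5827, 0.0829, 0.0588]
tool_rot: [2.837, -0.022, 1.335]
contact_force: [-4.3, 0.1, 10.8]
opening: 0.0465
grip_force: 62.7
t: 27.35
tool_pos: [0.4548, 0.0864, 0.1855]
tool_rot: [2.85, -0.024, 1.303]
contact_force: [-0.6, -0.6, 0.6]
opening: 0.0853
grip_force: 0.0
([0.096, -0.1848, 0.0122], [-0.4, -49.1, 1.0])
```

```bash
python3 -m crank '[{"offset":[0.05,-0.03,-0.05],"twist":[0,-10,0]},{"offset":[0.08,-0.08,-0.03],"twist":[0,-20,0]},{"offset":[0.096,-0.185,0.012],"twist":[-0.4,-49,1]},{"offset":[0.096,-0.2,0.012],"twist":[-0.4,-49,1]},{"offset":[0.096,-0.2,0.012],"twist":[-0.4,-49,1]},{"offset":[0.096,-0.2,0.012],"twist":[-0.4,-49,1]},{"offset":[0.096,-0.2,0.012],"twist":[-0.4,-49,1]},{"offset":[0.096,-0.2,0.012],"twist":[-0.4,-49,1]},{"offset":[0.096,-0.2,0.012],"twist":[-0.4,-49,1]},{"offset":[0.096,-0.2,0.012],"twist":[-0.4,-49,1]}]'
python3 - <<'E'
from h import *
print(tool()[0].round(4),tool()[1].apply([1,0,0]).round(3));cv2.imwrite("pics/w9.png",get_image("wrist")[:,:,::-1])
for q in("jaw_handle","ey0_c"):
    for d in cut_out(q,"wrist"):print(q,round(d["confidence"],2),np.round(d["rect"]))
E
```

```text
t: 28.6
tool_pos: [0.5294, 0.2846, 0.2502]
tool_rot: [-3.14, 0.057, -0.005]
contact_force: [-0.2, -1.1, 0.5]
opening: 0.0853
grip_force: 0.0
[0.5294 0.2846 0.2502] [ 0.999 -0.036  0.003]
jaw_handle 0.91 [254. 184.  58.  91.]
ey0_c 0.84 [251. 262.  45.  67.]
```

View pics/w9.png

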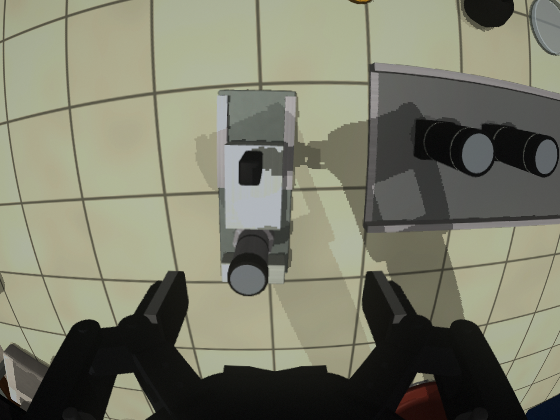

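The clamp lies squarely in view. The handle's top face is about (249,176), the eyecup top is at (248,280), and the base plate's far corners are at (219,91) and (297,93).

```bash
python3 - <<'E'
from h import *
print("handle",onz("wrist",(249.5,176),.105).round(4),"cup",onz("wrist",(248,279),.122).round(4))
for uv in[(219,91),(297,93),(220,276),(286,283)]:print(uv,onz("wrist",uv,.012).round(4))
im=get_image("wrist")[70:310,190:320];cv2.imwrite("pics/w9c.png",cv2.convertScaleAbs(cv2.resize(im[:,:,::-1],None,fx=2.5,fy=2.5,interpolation=2),alpha=1.8))
E
```

```text
handle [0.5474 0.3068 0.105 ] cup [0.45   0.3134 0.122 ]
(219, 91) [0.6296 0.3454 0.012 ]
(297, 93) [0.6229 0.2556 0.012 ]
(220, 276) [0.389  0.3646 0.012 ]
(286, 283) [0.3755 0.2748 0.012 ]
```

View pics/w9c.png

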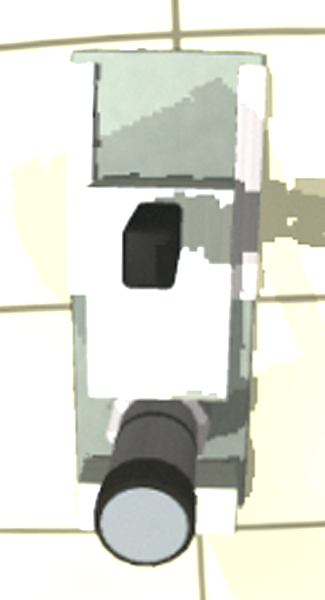

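```bash
python3 - <<'E'
from h import *
print(to([.549,.307,.16],ori(-3.6)),to([.549,.307,.066],ori(-3.6)))
E
```

```text
([0.0184, -0.0228, 0.0893], [-0.0, -0.1, 1.5]) ([0.0183, -0.0227, 0.1833], [-0.0, -0.1, 1.5])
```

```bash
python3 -m crank '[{"offset":[0.018,-0.023,0.04],"twist":[0,0,1.5]},{"offset":[0.018,-0.023,0.09],"twist":[0,0,1.5]},{"offset":[0.018,-0.023,0.12],"twist":[0,0,1.5]},{"offset":[0.018,-0.023,0.15],"twist":[0,0,1.5]},{"offset":[0.018,-0.023,0.183],"twist":[0,0,1.5]},{"offset":[0.018,-0.023,0.183],"twist":[0,0,1.5]},{"offset":[0.018,-0.023,0.183],"twist":[0,0,1.5]}]'; python3 -m crank '[{"offset":[0,0,0],"twist":[0,0,0]},{"offset":[0,0,0],"twist":[0,0,0]},{"offset":[0,0,0],"twist":[0,0,0]},{"offset":[0,0,0],"twist":[0,0,0]},{"offset":[0,0,0],"twist":[0,0,0]},{"offset":[0,0,0],"twist":[0,0,0]},{"offset":[0,0,0],"twist":[0,0,0]},{"offset":[0,0,0],"twist":[0,0,0]}]' 0 40
```

```text
t: 29.68
tool_pos: [0.5496, 0.3077, 0.0673]
tool_rot: [-3.139, 0.098, -0.003]
contact_force: [-0.4, -0.1, -0.2]
opening: 0.0854
grip_force: 0.0
t: 30.68
tool_pos: [0.549, 0.3079, 0.0666]
tool_rot: [-3.139, 0.098, -0.002]
contact_force: [-1.0, 4.3, 3.9]
opening: 0.0199
grip_force: 42.7
```

The grip reads 19.9 mm, which matches the handle's width. Sliding the jaw open.

```bash
python3 -m crank '[{"offset":[0.008,0,0],"twist":[0,0,0]},{"offset":[0.016,0,0],"twist":[0,0,0]},{"offset":[0.024,0,0],"twist":[0,0,0]},{"offset":[0.032,0,0],"twist":[0,0,0]},{"offset":[0.04,0,0],"twist":[0,0,0]},{"offset":[0.047,0,0],"twist":[0,0,0]},{"offset":[0.049,0,0],"twist":[0,0,0]},{"offset":[0.049,0,0],"twist":[0,0,0]}]'; python3 -m crank '[{"offset":[0.002,0,0],"twist":[0,0,0]},{"offset":[0.003,0,0],"twist":[0,0,0]},{"offset":[0.003,0,0],"twist":[0,0,0]}]'
```

```text
t: 31.68
tool_pos: [0.5978, 0.3046, 0.0665]
tool_rot: [-3.139, 0.098, -0.001]
contact_force: [-2.0, 3.0, 5.1]
opening: 0.0196
grip_force: 43.0
t: 32.05
tool_pos: [0.5981, 0.3046, 0.0665]
tool_rot: [3.14, -0.097, -0.009]
contact_force: [-11.5, 1.7, 11.0]
opening: 0.0193
grip_force: 43.9
```

The jaw is at its stop: the force rose to 11 N with no further travel, about 50 mm in all. Releasing and lifting over the eyepiece.

```bash
python3 -m crank '[{"offset":[-0.002,0,0],"twist":[0,0,0]},{"offset":[-0.002,0,0],"twist":[0,0,0]},{"offset":[-0.002,0,0],"twist":[0,0,0]},{"offset":[-0.002,0,0],"twist":[0,0,0]},{"offset":[-0.002,0,0],"twist":[0,0,0]},{"offset":[-0.002,0,-0.03],"twist":[0,0,0]},{"offset":[-0.002,0,-0.08],"twist":[0,0,0]},{"offset":[-0.002,0,-0.13],"twist":[0,0,0]},{"offset":[-0.06,0,-0.13],"twist":[0,0,0]},{"offset":[-0.11,0,-0.13],"twist":[0,0,0]},{"offset":[-0.11,0,-0.13],"twist":[0,0,0]},{"offset":[-0.11,0,-0.13],"twist":[0,0,0]}]' 1
python3 - <<'E'
from h import *
print(tool()[0].round(4));cv2.imwrite("pics/w10.png",get_image("wrist")[:,:,::-1])
t=[.4492,.3142,.063];print(to(t,ori(-3.6)))
E
```

```text
t: 33.55
tool_pos: [0.4914, 0.311, 0.1964]
tool_rot: [-3.14, 0.097, -0.003]
contact_force: [0.1, -0.2, 0.7]
opening: 0.0857
grip_force: 0.0
[0.4914 0.311  0.1964]
([-0.0431, -0.0005, 0.1334], [-0.0, -0.1, 0.0])
```

View pics/w10.png

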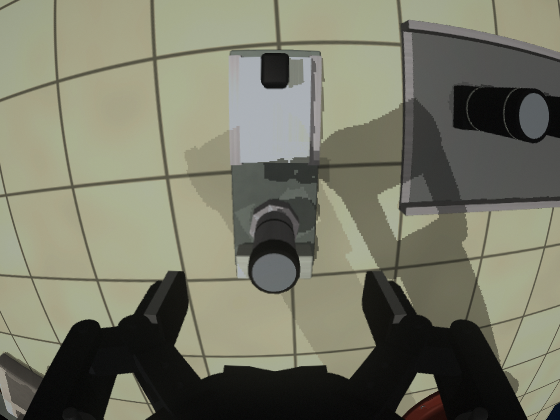

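The jaw is wide open, with the handle at (274,70) and the eyepiece's foot free. The eyecup at (274,273) is centred between the fingers.

```bash
python3 - <<'E'
from h import *
print(onz("wrist",(274,273),.122).round(4))
E
python3 -m crank '[{"offset":[-0.043,-0.0005,0],"twist":[0,0,0]},{"offset":[-0.043,-0.0005,0],"twist":[0,0,0]},{"offset":[-0.043,-0.0005,0.03],"twist":[0,0,0]},{"offset":[-0.043,-0.0005,0.06],"twist":[0,0,0]},{"offset":[-0.043,-0.0005,0.09],"twist":[0,0,0]},{"offset":[-0.043,-0.0005,0.12],"twist":[0,0,0]},{"offset":[-0.043,-0.0005,0.131],"twist":[0,0,0]},{"offset":[-0.043,-0.0005,0.131],"twist":[0,0,0]}]'; python3 -m crank '[{"offset":[0,0,0],"twist":[0,0,0]},{"offset":[0,0,0],"twist":[0,0,0]},{"offset":[0,0,0],"twist":[0,0,0]},{"offset":[0,0,0],"twist":[0,0,0]},{"offset":[0,0,0],"twist":[0,0,0]},{"offset":[0,0,0],"twist":[0,0,0]},{"offset":[0,0,0],"twist":[0,0,0]},{"offset":[0,0,0],"twist":[0,0,0]}]' 0 60
```

```text
[0.4492 0.3139 0.122 ]
t: 34.6
tool_pos: [0.4487, 0.3139, 0.0646]
tool_rot: [3.14, -0.099, -0.0]
contact_force: [-0.2, 0.0, 0.4]
opening: 0.0855
grip_force: 0.0
t: 35.6
tool_pos: [0.4489, 0.3146, 0.0665]
tool_rot: [-3.139, 0.097, -0.004]
contact_force: [-1.1, 0.0, 6.0]
opening: 0.0381
grip_force: 54.8
```

```bash
python3 -m crank '[{"offset":[0,0,-0.02],"twist":[0,0,0]},{"offset":[0,0,-0.05],"twist":[0,0,0]},{"offset":[0,0,-0.1],"twist":[0,0,0]},{"offset":[0,0,-0.16],"twist":[0,0,0]},{"offset":[0,0,-0.16],"twist":[0,0,0]},{"offset":[0,0,-0.16],"twist":[0,0,0]}]'
python3 - <<'E'
from h import *
im=get_image("top");cv2.imwrite("pics/t11.png",cv2.resize(im[130:300,150:460][:,:,::-1],None,fx=2.5,fy=2.5,interpolation=2))
for d in cut_out("obj0_c","top"):print(round(d["confidence"],2),np.round(d["rect"]),)
P=[[.575,-.243,.028],[.573,-.021,.028],[.563,.083,.028],[.561,-.349,.026]]
print(proj("top",P).round(1).tolist())
print(to([.56,-.131,.225],ori(0)))
E
```

```text
t: 36.35
tool_pos: [0.4474, 0.3138, 0.2248]
tool_rot: [3.14, -0.097, 0.0]
contact_force: [-0.5, -0.3, -2.5]
opening: 0.0378
grip_force: 58.1
0.82 [261. 219.  23.  24.]
0.71 [181. 223.  24.  36.]
[[382.0, 215.7], [299.5, 218.3], [261.0, 222.9], [421.7, 220.1]]
([0.1407, 0.4365, -0.002], [0.1, 0.2, -3.6])
```

View pics/t11.png

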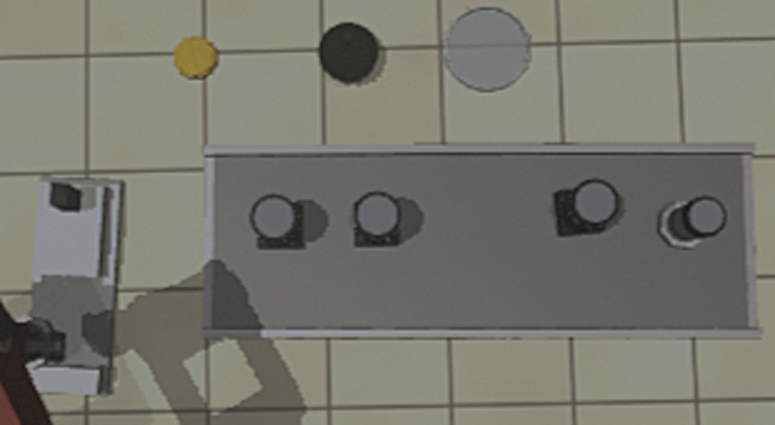

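All three objectives and ey1 stand where they were expected, and the clamp is open and empty. That was my fifteenth viewed picture, one over the limit of 14, so I'll view no more and check with numbers. Carrying the eyepiece to the gap at y ≈ −0.13.

```bash
python3 -m crank '[{"offset":[0.02,0.05,-0.01],"twist":[0,0,-0.5]},{"offset":[0.04,0.1,-0.01],"twist":[0,0,-1]},{"offset":[0.055,0.15,-0.01],"twist":[0,0,-1.5]},{"offset":[0.07,0.2,-0.01],"twist":[0,0,-2]},{"offset":[0.085,0.25,-0.01],"twist":[0,0,-2.5]},{"offset":[0.1,0.3,-0.01],"twist":[0,0,-3]},{"offset":[0.115,0.35,-0.01],"twist":[0,0,-3.6]},{"offset":[0.13,0.4,-0.01],"twist":[0,0,-3.6]},{"offset":[0.1407,0.4365,-0.01],"twist":[0,0,-3.6]},{"offset":[0.1407,0.4365,-0.01],"twist":[0,0,-3.6]},{"offset":[0.1407,0.4365,-0.01],"twist":[0,0,-3.6]}]'
```

```text
t: 37.83
tool_pos: [0.5604, -0.1297, 0.233]
tool_rot: [-3.14, -0.001, 0.004]
contact_force: [-0.3, 0.1, -2.2]
opening: 0.0379
grip_force: 58.0
```

```bash
python3 -m crank '[{"offset":[0,0,0.04],"twist":[0,0,0]},{"offset":[0,0,0.08],"twist":[0,0,0]},{"offset":[0,0,0.12],"twist":[0,0,0]},{"offset":[0,0,0.15],"twist":[0,0,0]},{"offset":[0,0,0.163],"twist":[0,0,0]},{"offset":[0,0,0.166],"twist":[0,0,0]},{"offset":[0,0,0.168],"twist":[0,0,0]},{"offset":[0,0,0.168],"twist":[0,0,0]}]';python3 -m crank '[{"offset":[0,0,0.002],"twist":[0,0,0]},{"offset":[0,0,0.003],"twist":[0,0,0]},{"offset":[0,0,0.003],"twist":[0,0,0]}]'
```

```text
t: 38.83
tool_pos: [0.5622, -0.1305, 0.0683]
tool_rot: [3.141, 0.001, 0.004]
contact_force: [-0.1, -0.7, -1.7]
opening: 0.0379
grip_force: 58.1
t: 39.2
tool_pos: [0.5613, -0.1303, 0.0639]
tool_rot: [-3.141, -0.001, -0.001]
contact_force: [-0.2, -0.2, -2.0]
opening: 0.038
grip_force: 58.1
```

```bash
python3 -m crank '[{"offset":[0,0,0.0015],"twist":[0,0,0]},{"offset":[0,0,0.003],"twist":[0,0,0]},{"offset":[0,0,0.003],"twist":[0,0,0]}]';python3 -m crank '[{"offset":[0,0,0.0015],"twist":[0,0,0]},{"offset":[0,0,0.0015],"twist":[0,0,0]}]'
```

```text
t: 39.58
tool_pos: [0.5614, -0.1303, 0.0609]
tool_rot: [-3.141, -0.001, -0.001]
contact_force: [1.1, 0.5, -1.8]
opening: 0.0377
grip_force: 58.1
t: 39.83
tool_pos: [0.5623, -0.1304, 0.0606]
tool_rot: [3.141, 0.001, 0.004]
contact_force: [1.0, 1.0, 4.5]
opening: 0.0381
grip_force: 57.4
```

Contact is felt. Releasing, lifting clear, then going back to the handle.

```bash
python3 -m crank '[{"offset":[0,0,0],"twist":[0,0,0]},{"offset":[0,0,0],"twist":[0,0,0]},{"offset":[0,0,0],"twist":[0,0,0]},{"offset":[0,0,0],"twist":[0,0,0]},{"offset":[0,0,0],"twist":[0,0,0]},{"offset":[0,0,-0.02],"twist":[0,0,0]},{"offset":[0,0,-0.05],"twist":[0,0,0]},{"offset":[0,0,-0.1],"twist":[0,0,0]},{"offset":[0,0,-0.15],"twist":[0,0,0]},{"offset":[0,0,-0.15],"twist":[0,0,0]},{"offset":[0,0,-0.15],"twist":[0,0,0]}]' 1
python3 - <<'E'
from h import *
get_image("wrist")
for q in("ey0_c","obj0_c"):
    for d in cut_out(q,"wrist"):print(q,round(d["confidence"],2),np.round(d["rect"]))
print(to([.598,.3046,.211],ori(-3.6)))
E
```

```text
t: 41.2
tool_pos: [0.5613, -0.1303, 0.2103]
tool_rot: [3.141, 0.001, 0.003]
contact_force: [0.3, 0.6, -0.5]
opening: 0.0853
grip_force: 0.0
ey0_c 0.97 [275. 195.  53.  78.]
obj0_c 0.95 [ 72. 190.  86.  75.]
([0.038, -0.4345, -0.0029], [-0.1, 0.1, 3.6])
```

```bash
python3 -m crank '[{"offset":[0.005,-0.05,-0.003],"twist":[0,0,0.5]},{"offset":[0.01,-0.1,-0.003],"twist":[0,0,1]},{"offset":[0.015,-0.15,-0.003],"twist":[0,0,1.5]},{"offset":[0.02,-0.2,-0.003],"twist":[0,0,2]},{"offset":[0.025,-0.25,-0.003],"twist":[0,0,2.5]},{"offset":[0.03,-0.3,-0.003],"twist":[0,0,3]},{"offset":[0.035,-0.35,-0.003],"twist":[0,0,3.6]},{"offset":[0.038,-0.4,-0.003],"twist":[0,0,3.6]},{"offset":[0.038,-0.4345,-0.003],"twist":[0,0,3.6]},{"offset":[0.038,-0.4345,0],"twist":[0,0,3.6]},{"offset":[0.038,-0.4345,0],"twist":[0,0,3.6]}]'
python3 - <<'E'
from h import *
print(to([.598,.3046,.067],ori(-3.6)))
get_image("wrist")
for d in cut_out("jaw_handle","wrist"):print(round(d["confidence"],2),np.round(d["rect"]))
E
```

```text
t: 42.72
tool_pos: [0.5983, 0.3034, 0.2077]
tool_rot: [3.139, -0.098, -0.003]
contact_force: [-0.2, 0.4, 1.0]
opening: 0.0853
grip_force: 0.0
([-0.0001, -0.0014, 0.1407], [0.1, 0.1, 0.0])
0.75 [276. 212.  62.  97.]
0.58 [275. 247.  87. 196.]
```

```bash
python3 -m crank '[{"offset":[0,-0.001,0.04],"twist":[0,0,0]},{"offset":[0,-0.001,0.08],"twist":[0,0,0]},{"offset":[0,-0.001,0.11],"twist":[0,0,0]},{"offset":[0,-0.001,0.14],"twist":[0,0,0]},{"offset":[0,-0.001,0.14],"twist":[0,0,0]},{"offset":[0,-0.001,0.14],"twist":[0,0,0]}]'; python3 -m crank '[{"offset":[0,0,0],"twist":[0,0,0]},{"offset":[0,0,0],"twist":[0,0,0]},{"offset":[0,0,0],"twist":[0,0,0]},{"offset":[0,0,0],"twist":[0,0,0]},{"offset":[0,0,0],"twist":[0,0,0]},{"offset":[0,0,0],"twist":[0,0,0]},{"offset":[0,0,0],"twist":[0,0,0]},{"offset":[0,0,0],"twist":[0,0,0]}]' 0 40; python3 -m crank '[{"offset":[-0.008,0,0],"twist":[0,0,0]},{"offset":[-0.016,0,0],"twist":[0,0,0]},{"offset":[-0.024,0,0],"twist":[0,0,0]},{"offset":[-0.032,0,0],"twist":[0,0,0]},{"offset":[-0.04,0,0],"twist":[0,0,0]},{"offset":[-0.047,0,0],"twist":[0,0,0]},{"offset":[-0.049,0,0],"twist":[0,0,0]},{"offset":[-0.049,0,0],"twist":[0,0,0]}]'; python3 -m crank '[{"offset":[-0.002,0,0],"twist":[0,0,0]},{"offset":[-0.003,0,0],"twist":[0,0,0]},{"offset":[-0.003,0,0],"twist":[0,0,0]}]'
```

```text
t: 43.58
tool_pos: [0.6, 0.3048, 0.071]
tool_rot: [-3.139, 0.099, -0.004]
contact_force: [-0.4, -0.2, -0.6]
opening: 0.0855
grip_force: 0.0
t: 44.58
tool_pos: [0.5992, 0.3046, 0.0701]
tool_rot: [3.139, -0.098, 0.001]
contact_force: [-2.8, -5.2, 4.6]
opening: 0.0194
grip_force: 42.0
t: 45.58
tool_pos: [0.5511, 0.3078, 0.0701]
tool_rot: [3.14, -0.098, 0.005]
contact_force: [2.0, -4.6, 3.0]
opening: 0.0194
grip_force: 41.7
t: 45.95
tool_pos: [0.5494, 0.3079, 0.0701]
tool_rot: [-3.14, 0.098, -0.009]
contact_force: [7.2, -3.7, 0.5]
opening: 0.0196
grip_force: 41.2
```

```bash
python3 -m crank '[{"offset":[-0.002,0,0],"twist":[0,0,0]},{"offset":[-0.003,0,0],"twist":[0,0,0]},{"offset":[-0.003,0,0],"twist":[0,0,0]}]'
```

```text
t: 46.32
tool_pos: [0.5494, 0.3079, 0.0702]
tool_rot: [-3.139, 0.099, -0.021]
contact_force: [18.5, -3.4, -7.6]
opening: 0.0194
grip_force: 40.2
```

Hard stop: 18 N with no travel, so the jaw is shut. Backing off the command before opening, then lifting clear and checking everything from above.

```bash
python3 -m crank '[{"offset":[0.003,0,0],"twist":[0,0,0]},{"offset":[0.003,0,0],"twist":[0,0,0]}]' && python3 -m crank '[{"offset":[0,0,0],"twist":[0,0,0]},{"offset":[0,0,0],"twist":[0,0,0]},{"offset":[0,0,0],"twist":[0,0,0]},{"offset":[0,0,0],"twist":[0,0,0]},{"offset":[0,0,0],"twist":[0,0,0]},{"offset":[0,0,-0.03],"twist":[0,0,0]},{"offset":[0,0,-0.08],"twist":[0,0,0]},{"offset":[0,0,-0.13],"twist":[0,0,0]},{"offset":[-0.05,-0.04,-0.18],"twist":[0,0,0]},{"offset":[-0.1,-0.08,-0.2],"twist":[0,0,0]},{"offset":[-0.1,-0.08,-0.2],"twist":[0,0,0]},{"offset":[-0.1,-0.08,-0.2],"twist":[0,0,0]}]' 1
python3 - <<'E'
from h import *
im=get_image("top");cv2.imwrite("pics/t12.png",im[:,:,::-1])
P=dict(C=[.575,-.243,.116],B=[.570,-.021,.116],A=[.568,.083,.116],ey1=[.565,-.351,.116],ey0=[.562,-.130,.116],handle=[.549,.307,.105])
U={k:proj("top",[v])[0] for k,v in P.items()};print({k:v.round(1).tolist() for k,v in U.items()})
# discs seen from above (tops of standing pieces)
g=cv2.cvtColor(im,cv2.COLOR_RGB2GRAY);c=cv2.HoughCircles(cv2.resize(g,None,fx=3,fy=3,interpolation=2),cv2.HOUGH_GRADIENT,1,50,param1=80,param2=18,minRadius=20,maxRadius=36)
print((c[0]/3).round(1).tolist())
for q in("obj0_c","ey0_c","jaw_handle","blower","dishlid","lenscap"):print(q,[(round(d["confidence"],2),np.round(d["rect"]).tolist()) for d in cut_out(q,"top")])
h=im[200:262,160:200].max(2);ys,xs=np.where(h<45);print("dark handle px",(xs.mean()+160).round(1),(ys.mean()+200).round(1),len(xs))
get_image("side");print("side",{k:proj("side",[v])[0].round() .tolist() for k,v in P.items()})
for q in("obj0_c","ey0_c","jaw_handle"):print(q,[(round(d["confidence"],2),np.round(d["rect"]).tolist()) for d in cut_out(q,"side")])
E
```

```text
t: 46.58
tool_pos: [0.5493, 0.3079, 0.0701]
tool_rot: [3.14, -0.098, 0.008]
contact_force: [5.2, -5.2, 0.6]
opening: 0.02
grip_force: 41.4
t: 48.08
tool_pos: [0.4517, 0.3953, 0.27]
tool_rot: [-3.14, 0.094, -0.003]
contact_force: [0.8, 0.0, -1.1]
opening: 0.0856
grip_force: 0.0
{'C': [387.9, 212.2], 'B': [299.8, 216.3], 'A': [258.7, 218.0], 'ey1': [431.1, 215.2], 'ey0': [343.1, 218.4], 'handle': [171.6, 227.8]}
[[387.79998779296875, 210.5, 8.0], [300.79998779296875, 216.1999969482422, 9.699999809265137], [258.5, 216.5, 8.699999809265137], [342.5, 220.8000030517578, 10.300000190734863], [432.20001220703125, 215.5, 7.5], [289.79998779296875, 149.8000030517578, 11.399999618530273], [228.5, 151.5, 7.300000190734863]]
obj0_c [(0.55, [261.0, 218.0, 23.0, 20.0])]
ey0_c [(0.77, [342.0, 221.0, 18.0, 21.0])]
jaw_handle [(0.84, [180.0, 240.0, 25.0, 38.0])]
blower [(0.75, [288.0, 150.0, 22.0, 26.0])]
dishlid [(0.78, [345.0, 149.0, 35.0, 38.0])]
lenscap [(0.64, [231.0, 155.0, 15.0, 16.0])]
dark handle px 176.2 227.8 58
side {'C': [305.0, 141.0], 'B': [293.0, 181.0], 'A': [285.0, 207.0], 'ey1': [314.0, 126.0], 'ey0': [304.0, 160.0], 'handle': [270.0, 296.0]}
obj0_c [(0.61, [286.0, 231.0, 26.0, 60.0])]
ey0_c [(0.89, [304.0, 182.0, 16.0, 48.0]), (0.62, [228.0, 187.0, 37.0, 24.0])]
jaw_handle [(0.61, [290.0, 330.0, 72.0, 75.0])]
```

All five discs sit where standing tops should appear, the jaw is back at its starting image position, and the bystanders have not moved. Handing in.

```bash
python3 -c "
from station import *
print(finish_job())"
```

```text
the job is handed in; nothing more can be done
None
```

I handed the job in at about 48 s: all three objectives and both eyepieces stand in the lane, the clamp is empty and its jaw shut, and the bystanders are where they were; I viewed 15 pictures, one over the limit of 14, so the final check was by numbers only.

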